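# Key the marking die into the pillar die set and strike the tag

### The arm

A 6-joint arm with a two-finger parallel gripper is mounted at the origin on a cart in front of the work surface, level with it; the furniture and walls round the work are solid. World frame = base frame: x ahead of the robot, y to its left, z up, the work surface at z = 0. Lengths are in m, angles in rad, forces in N, time in s.
With the tool pointing down it reaches from about 0.4 to 0.825 m from the base axis. Payload 7 kg.
Tool frame: the origin (TCP) lies on the mounting face of the last link; the fingertips stand 173 mm ahead of it and the grasp point (between the pads) lies 155 mm ahead of it; z points along the fingers, y is the line along which they close (so a half turn about z gives the same grasp; the last joint's range is limited). The gripper opens to 85 mm and grips with 20 to 120 N. Pads are 22 mm wide; open, the fingers measure 114 mm over their backs; the gripper's body (76 mm by 85 mm) begins 54 mm behind the grasp point. The pads swing forward as they close: fully open they stand 13 mm farther back than shut.
Start: joints at [1.634, 0.359, 0.012, 0, -1.224, -0.288], TCP at [0.15, 0.658, 0.405] pointing down, gripper open.
Joint ranges: [-3.07, 3.07], [-1.43, 2.12], [-1.02, 1.25], [-3.03, 1.67], [-3.05, -0], [-3.03, 3.03]. Speed limits (rad/s): [2.39, 2.39, 3.01, 3.14, 3.14, 3.14].

### API

Orientations are given as [roll, pitch, yaw] about the fixed x, y, z axes, in that order (R = Rz(yaw) Ry(pitch) Rx(roll)).
In Python, from station import robot, eyes gives the robot as it stands.
- The arm moves only by the tool servo_tool, never from a script. Its argument "moves" is a list of rows, each a list of 7 numbers: the shift along the tool's x, y, z in m, then the turn, a rotation vector about the tool's x, y, z in degrees, then the closure in counts, from 0 (fully open) to 255 (shut). In form: [[tx, ty, tz, rx, ry, rz, gripper], ...]. A call has 1 to 20 rows; each row shifts and turns the commanded pose from where the row before left it, along the tool's axes as they then stand; what a row does not reach is not made up. A row lasts 1/12 s, in which the tool goes at most 41.7 mm and 7.16 degrees, less where a joint would pass 70% of its speed; a pose out of reach is approached as far as the arm can. A call with a gripper value outside its range is refused whole. The fingers move at their own pace and stop on an object; the grip force is fixed at half the most. Time passes only in rows, so rows that do not move let the fingers close. It gives the time, the measured TCP pose, the force, the opening and the grip force at its end, in the units of the state.
- robot.get_state(): the state, without advancing time (a new reading comes with each control period).
- eyes.grab_frame(name): name is "scene" or "top"; returns a dict with "image" (384x512x3 uint8, red, green, blue), "fovy" (degrees; the focal length in pixels is half the picture's height over the tangent of half this angle, whatever the lens; pixels are square), "cx", "cy" (the principal point, pixels), "R" (3x3) and "t" (3): a world point X has camera coordinates R X + t. Camera axes: x right, y down, z forward; pixel columns grow to the right and rows downward; lengths in m; the calibration is good to about 2 mm. A picture is of the moment at which its call begins. There is no depth.
- robot.finish_job(): hands the job in; it is judged then, once.
The state is a dict: "time_s": time; "q": joint angles; "qd": joint speeds; "effort": joint torques, N m; "ee_pos": TCP position; "tcp_rot": TCP orientation; "contact_force": force on the tool from outside, world axes, zero at the start; "ft_torque": the same for the moment, N m; "gripper_width": finger opening in m; "grasp_force": force on a finger pad.
Only numpy, scipy, OpenCV 4.12 (cv2) and the standard library are available. Lean on these libraries where they do the work, as an engineer would, in place of code of your own. Each camera call takes 0.05 s, during which the arm holds its last target. There are 200 camera calls.

### The job

Mark the metal tag in the die set: raise the lying marking die upright and lower it tip first into the bore of the die set's sprung top plate, turning it until its key drops into the slot and its head sits down on the plate, and let go of it. Then take the mallet and strike the die's head with a brisk blow that drives the sprung plate right down to its stop. Leave the die seated in the plate, sprung back up, put the mallet down on the bench clear of the die set, and leave everything else where it is.

Things in the scene. Friction and masses are not known exactly. Their poses are not given: they have to be found in the camera images.
- guide (a point): Centre of the mouth of the bore, on the top face of the die set's sprung top plate, 103 mm above the bench with the plate up; it moves down with the plate. z is up, y runs towards a pillar. The bore is round, 31 mm across, right through the 33 mm thick insert, mouth chamfered 2 mm. One key slot, 11.4 mm wide, on the +y side only, reaching 25.5 mm from the bore's axis.
- die_set: The die set, fixed to the bench; origin on the bench below the bore, axes as guide. Base 104 x 186 x 22 mm; two pillars 16 mm across at y = +66 and -66 mm, tops 150 mm above the bench, each with a collar 29 mm across up to 111 mm; the top plate, 84 x 166 mm, slides on them. Fingers fit beside a seated die along x, not along y. A fixed open carton, 245 mm high, stands behind it, its front at world x = 0.72.
- top_plate (a joint): How far the sprung top plate is pushed down, in m: 0 is up, where its springs return it, 0.012 is against its lower stop. It starts to move at a push of 7 N and reaches the stop at about 11 N; the weight of a die seated in it (about 3 N) counts towards that.
- die_mid (a point): Middle of the axis of the marking die: steel, 104 mm long, about 0.3 kg, loose. +x runs along it from tip to head, +z points to its key. The flat tip, 23 mm across, is 52 mm towards -x: it can stand on it. Starts lying on a flat of its head, axis level 20 mm above the bench, key up, head roughly to the left. Seated, this point is 14 mm below guide.
- die_head (a point): Middle of the die's square head, on its axis, 30 mm along +x from die_mid; axes the same. The head is 32 mm long and 40 x 40 mm, flats facing y and z; its underside, 16 mm towards -x, sits on the top plate. Beyond it a round striking button 28 mm across and 6 mm high, whose top is 22 mm from this point (38 mm above guide when seated).
- die_key (a point): Outer face of the die's single key rib, at its middle. The rib is 8 mm wide and reaches 23 mm from the axis on the +z side, over the 26 mm of shank next to the head. The shank is round, 28 mm across and 66 mm long, so its first 40 mm from the tip enter the bore at any turn and the rib then rests on the plate until it lies over the slot.
- mallet_grip (a point): Place to grip on the mallet's straight wooden handle, 24 mm wide (along y) and 28 mm high (along z). +x points to the head, whose axis is 60 mm away; the handle ends 115 mm the other way. About 0.5 kg, loose, mostly in the head. Starts standing on a face of its head, the handle level with its axis 40 mm above the bench.
- mallet_face (a point): Centre of the lower face of the mallet's head, the face that strikes, 60 mm along +x from the grip and 40 mm below it. The head is an upright round, 50 mm across and 80 mm high, reaching 40 mm below and above the handle's axis.
- die: The whole marking die (see its points); origin at the tip end, 20 mm from the axis on the side opposite the key.
- mallet: The whole mallet (see its points); origin 40 mm below the grip point.
- wood_stamp: Bystander: small hand stamp with turned wooden handle, 28x50x69 mm, loose; origin at the centre of its underside.
- tape_measure: Bystander: tape measure, 36x75x67 mm, loose; origin at the centre of its underside.
- tape_roll_red: Bystander: low roll of tape, 86x86x24 mm, loose; origin at the centre of its underside.
- stapler: Bystander: stapler, 36x134x48 mm, loose; origin at the centre of its underside.
- note_block: Bystander: block of sticky notes, 76x76x30 mm, loose; origin at the centre of its underside.
- parts_bin_0: Bystander: small open parts bin, 120x95x52 mm, loose; origin at the centre of its underside.
- mug: Bystander: mug, 80x117x102 mm, loose; origin at the centre of its underside.
- calculator: Bystander: desk calculator, 130x74x16 mm, loose; origin at the centre of its underside.
- marker_0: Bystander: felt marker, 17x141x17 mm, loose; origin at the centre of its underside.
Mind the look-alikes: they are no part of the job. What is shaped like the mallet but yellow is not meant.

How it is judged:
On the way, in this order (a step that is already met when the one before it is completed fails the run):
1. the die is keyed into the top plate, its head down on the plate, the plate up (z of die_mid in the frame of guide below -0.0105 m and horizontal distance between die_mid and guide below 0.005 m and angle between die_mid's own x axis and vertical below 0.08 rad and value of joint top_plate below 0.003 m and contact force between the fingers and die below 0.2 N), for 0.2 s.
2. a brisk mallet blow on the die's head sets the plate moving down faster than 40 mm/s (value of joint top_plate above 0.002 m and velocity of joint top_plate above 0.04 m/s and contact force between mallet and die above 0.5 N).
3. the blow drives the plate to within 1.5 mm of its lower stop, where it halts under the mallet (value of joint top_plate above 0.0105 m and velocity of joint top_plate below 0.04 m/s and contact force between mallet and die above 0.5 N).
At the end, for the whole second after the job is handed in: The die stands seated in the top plate (its head within 3.5 mm of the plate, within 5 mm of the bore's axis, upright within 0.08 rad), the plate is back up within 3 mm, the mallet lies or stands at rest on the bench (grip and striking face less than 55 mm above it), not touching the die set (z of die_mid in the frame of guide below -0.0105 m and horizontal distance between die_mid and guide below 0.005 m and angle between die_mid's own x axis and vertical below 0.08 rad and value of joint top_plate below 0.003 m and height (world z) of each of mallet_grip, mallet_face below 0.055 m and linear speed of each of mallet, die below 0.02 m/s and contact force between mallet and die_set below 0.05 N).
It fails at once if something else on the bench is moved more than 30 mm (distance of any of wood_stamp, tape_measure, tape_roll_red, stapler, note_block, parts_bin_0, mug, calculator, marker_0 from where it was at the start of the episode above 0.03 m).
It also fails if it takes over 72 s, if anything falls off the work surface, if the arm or the gripper's body presses on something with over 40 N, if the wrist force passes 120 N, or if a joint passes its speed limit or range.

## Working session

There is one attempt and no reset: what is moved stays moved. The work goes in short steps, Python scripts to look and compute and a tool call to move; the robot and the scene stay as the last step left them, time stands still between calls to the robot, and variables do not carry over. Pictures are saved under pics/ and viewed, at most 13 in all, crops included, and the job is handed in when it is done.

Besides the shell and the picture viewer there is one more tool, called after ">>>" by a JSON object that holds its "name" and its "arguments". servo_tool: Moves the arm, as the interface text tells. Its arguments: {"type":"object","properties":{"moves":{"type":"array"}},"required":["moves"]}

```bash
mkdir -p pics; cat > h.py <<'E'
import numpy as np, cv2, json
from station import robot, eyes
from scipy.spatial.transform import Rotation as Ro
def grab(n,fn=None):
    f=eyes.grab_frame(n)
    if fn: cv2.imwrite(fn,cv2.cvtColor(f['image'],cv2.COLOR_RGB2BGR))
    return f
def foc(f): return f['image'].shape[0]/2/np.tan(np.radians(f['fovy'])/2)
def px2w(f,u,v,z):
    R=np.array(f['R']);t=np.array(f['t']);d=R.T@np.array([(u-f['cx'])/foc(f),(v-f['cy'])/foc(f),1]);c=-R.T@t
    return c+d*(z-c[2])/d[2]
def w2px(f,X):
    p=np.array(f['R'])@np.array(X)+np.array(f['t']);return np.array([p[0]/p[2]*foc(f)+f['cx'],p[1]/p[2]*foc(f)+f['cy']])
E
python3 - <<'E'
from h import *
for n in ('scene','top'):
    f=grab(n,f'pics/{n}0.png'); im=cv2.imread(f'pics/{n}0.png')
    cv2.imwrite(f'pics/{n}0.png',cv2.resize(im,(800,600)))
    print(n,f['fovy'],f['cx'],f['cy'],-np.array(f['R']).T@f['t'],np.round(f['R'],3).tolist())
print(robot.get_state())
E
```

```text
scene 43.01794798162529 246.3202814509152 191.59781873525637 [-0.11765089 -1.0842558   1.3998259 ] [[0.871, -0.49, 0.012], [-0.342, -0.625, -0.702], [0.352, 0.607, -0.712]]
top 45.10279972448708 263.2828236825724 198.59519414943648 [0.28433013 0.01448356 2.05115551] [[-0.014, -1.0, -0.006], [-0.992, 0.014, -0.127], [0.127, 0.004, -0.992]]
{'time_s': 0.1, 'q': array([ 1.63411875e+00,  3.59331254e-01,  1.11689198e-02, -2.70459195e-04,
       -1.22408850e+00, -2.88089063e-01]), 'qd': array([-0.00022942, -0.00131494,  0.00211751,  0.00069017, -0.00142486,
        0.00013341]), 'effort': array([-1.37485182e-03, -5.84765089e+01,  2.94107491e+01,  6.95448741e+00,
       -3.16666752e-03,  6.14645231e-06]), 'ee_pos': array([0.15042085, 0.65786487, 0.40386172]), 'tcp_rot': array([ 3.14012584e+00, -1.69504861e-04, -2.24858601e-01]), 'contact_force': array([-0.61296127, -0.37588546, -0.08579255]), 'ft_torque': array([-0.00197273, -0.0412841 , -0.00343253]), 'grasp_force': 0.0, 'gripper_width': 0.08563103721660104}
```

View pics/scene0.png

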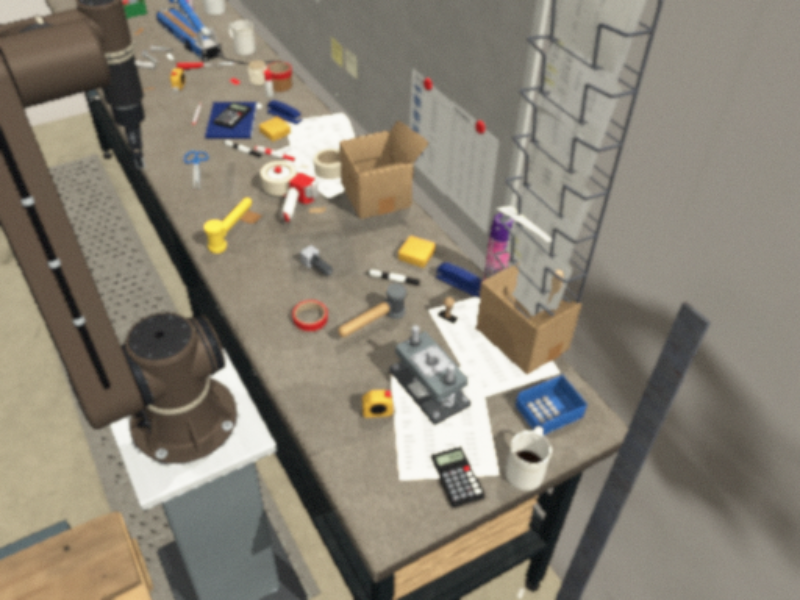

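View pics/top0.png

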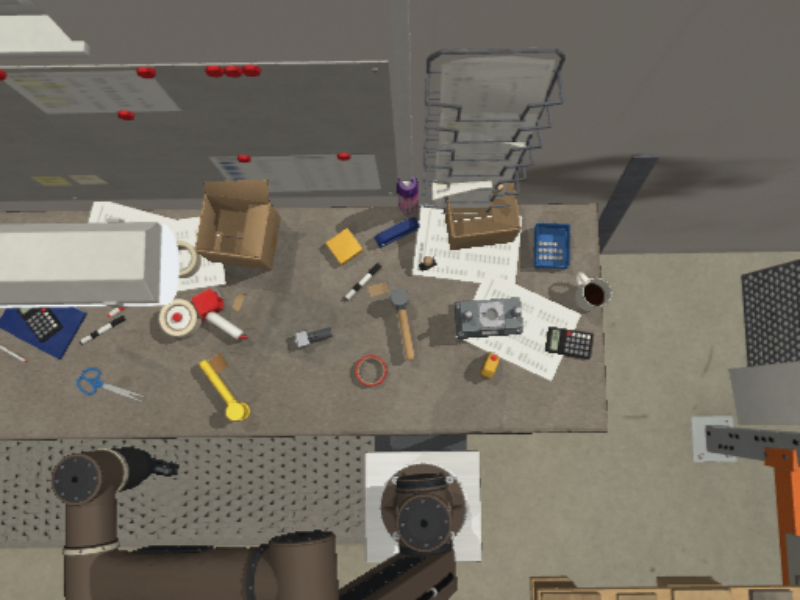

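The scene picture shows the die set at about (430,370), the mallet at (370,315) and the die at (316,260). In the top picture the die is at (313,338) with its head to the left, the mallet head at (400,297) and the die set at (489,317). I'll zoom in to measure.

```bash
python3 - <<'E'
from h import *
f=grab('top','pics/t1.png'); im=cv2.imread('pics/t1.png')
g=grab('scene','pics/s1.png'); im2=cv2.imread('pics/s1.png')
a=cv2.resize(im[180:240,180:340],(800,300),interpolation=cv2.INTER_CUBIC)   # x5
b=cv2.resize(im2[145:275,180:310],(300*1,300),interpolation=cv2.INTER_CUBIC)
b=cv2.resize(im2[150:270,185:305],(480,480),interpolation=cv2.INTER_CUBIC)
cv2.imwrite('pics/c1.png',a)
k=1.5625
for n,u,v,z in [('head',302,340,.02),('tip',330,333,.02),('mhead',400,297,.08),('mgripend',409,357,.04),('die set',489,317,.11),('bench front edge',300,435,0)]:
    print(n,px2w(f,u/k,v/k,z).round(3))
for n,u,v,z in [('head',308,254,.02),('tip',330,270,.02),('mhead',398,290,.08),('mend',341,332,.04),('dieset',432,355,.103)]:
    print('s',n,px2w(g,u/k,v/k,z).round(3))
E
```

```text
head [0.465 0.332 0.02 ]
tip [0.483 0.253 0.02 ]
mhead [0.575 0.053 0.08 ]
mgripend [0.411 0.031 0.04 ]
die set [ 0.512 -0.188  0.11 ]
bench front edge [0.2  0.34 0.  ]
s head [0.466 0.341 0.02 ]
s tip [0.49  0.256 0.02 ]
s mhead [0.578 0.053 0.08 ]
s mend [0.407 0.03  0.04 ]
s dieset [ 0.53  -0.181  0.103]
```

View pics/c1.png

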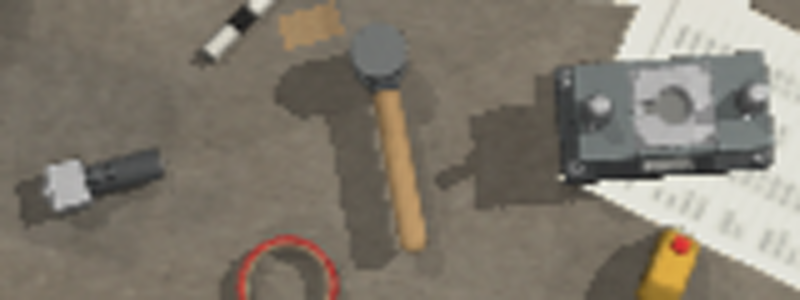

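The crop (5x) shows the die head at (69,186), its tip end at (160,163), the mallet head at (379,50), the handle end at (413,245), the bore at (672,104) with its slot to the left, and the pillars at (598,106) and (754,97).

```bash
python3 - <<'E'
from h import *
f=grab('top'); g=grab('scene'); im=f['image'].astype(int)
P=lambda u,v,z:px2w(f,180+(u+.0)/5-.4,180+v/5-.4,z)
# die head: bright gray blob
sub=im[205:230,183:203].sum(2)
m=(sub>420); ys,xs=np.nonzero(m); print(m.sum(), 'head top', px2w(f,183+xs.mean(),205+ys.mean(),.04).round(4))
rgb=im[205:226,195:216]; s=rgb.sum(2); m=(s<250); ys,xs=np.nonzero(m); print('shank',m.sum(),px2w(f,195+xs.mean(),205+ys.mean(),.028).round(4))
H=P(69,186,.04);T=P(160,163,.02);print('H',H.round(4),'T',T.round(4))
for n,u,v,z in [('bore',672,104,.103),('pl',598,106,.15),('pr',754,97,.15),('mh',379,50,.08),('mb',388,95,.054),('me',413,245,.054)]: print(n,P(u,v,z).round(4))
# same in scene: reproject
for n,X in [('H',H),('T',T),('bore',P(672,104,.103)),('pl',P(598,106,.15)),('pr',P(754,97,.15)),('mh',P(379,50,.08)),('me',P(413,245,.054))]: print(n,(w2px(g,X)).round(1))
cv2.imwrite('pics/c2.png',cv2.cvtColor(cv2.resize(g['image'][145:270,180:310],(780,750))[:600],cv2.COLOR_RGB2BGR))
E
```

```text
62 head top [0.4683 0.3307 0.04  ]
shank 95 [0.4765 0.2829 0.028 ]
H [0.4665 0.3286 0.04  ] T [0.4876 0.2515 0.02  ]
bore [ 0.5234 -0.193   0.103 ]
pl [ 0.5168 -0.1267  0.15  ]
pr [ 0.5225 -0.256   0.15  ]
mh [0.5767 0.0556 0.08  ]
mb [0.5408 0.0488 0.054 ]
me [0.4099 0.0288 0.054 ]
H [198.2 160.7]
T [211.2 173.7]
bore [276.7 230.1]
pl [265.8 209.3]
pr [287.3 233.9]
mh [254.  185.4]
me [218.8 209.9]
```

View pics/c2.png

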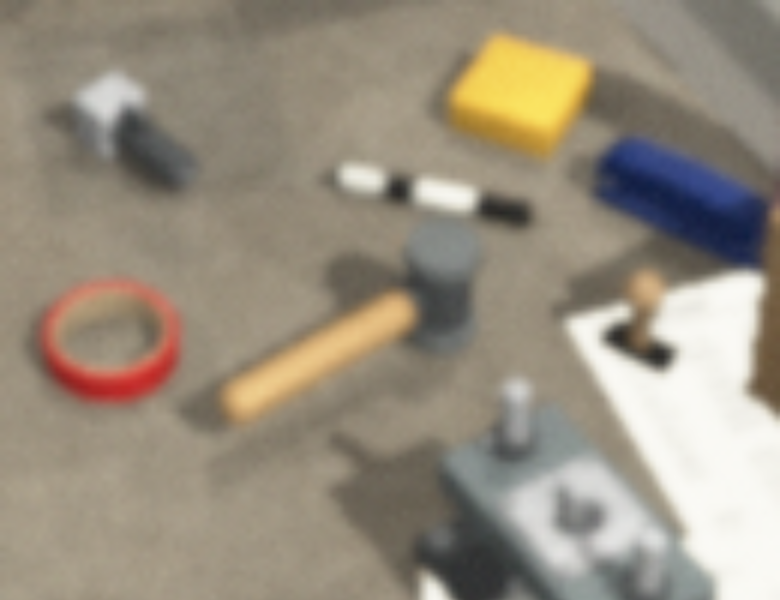

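>>> {"name": "servo_tool", "arguments": {"moves": [[0, 0, 0, 0, 0, 0, 0]]}}

```text
time_s: 0.38
ee_pos: [0.1505, 0.658, 0.4045]
tcp_rot: [3.141, -0.0, -0.225]
contact_force: [-0.6, -0.5, 0.4]
gripper_width: 0.0856
grasp_force: 0.0
```

The scene crop (6x) agrees with the top-camera positions: die head at (110,88), tip at (180,170), bore at (578,513), left pillar top at (516,385). Next is a planner that prints rows for the moves.

```bash
cat >> h.py <<'E'
def frame(z,y):
    z=np.array(z,float);z/=np.linalg.norm(z);y=np.array(y,float);y-=z*(y@z);y/=np.linalg.norm(y)
    return np.column_stack([np.cross(y,z),y,z])
def plan(p,R,cur=None,off=.155,maxmm=30,maxdeg=5):
    """row that repeated N times brings grasp point to p with orientation R; returns the reached pose"""
    if cur is None:
        s=robot.get_state();cur=(np.array(s['ee_pos']),Ro.from_euler('xyz',s['tcp_rot']).as_matrix())
    p0,R0=cur; tp=np.array(p)-R[:,2]*off
    w=Ro.from_matrix(R0.T@R).as_rotvec()
    N=max(1,int(np.ceil(max(np.linalg.norm(tp-p0)*1000/maxmm,np.degrees(np.linalg.norm(w))/maxdeg))))
    A=sum(R0@Ro.from_rotvec(w*i/N).as_matrix() for i in range(N))
    v=np.linalg.solve(A,tp-p0)
    print('N',N,'row',v.round(4).tolist(),np.degrees(w/N).round(2).tolist())
    return tp,R
E
python3 - <<'E'
from h import *
t=np.array([.242,-.970,0]); l=np.radians(25)
R=frame(-np.cos(l)*np.array([0,0,1])+np.sin(l)*t,[-.97,-.242,0])
g=np.array([.4685,.325,.025])
c=plan(g-R[:,2]*.12,R); c=plan(g,R,c)
E
```

```text
N 14 row [0.025, -0.0031, 0.0146] [-0.98, 1.6, 4.43]
N 5 row [0.0, -0.0, 0.024] [0.0, 0.0, 0.0]
```

>>> {"name": "servo_tool", "arguments": {"moves": [[0.025, -0.0031, 0.0146, -0.98, 1.6, 4.43, 0], [0.025, -0.0031, 0.0146, -0.98, 1.6, 4.43, 0], [0.025, -0.0031, 0.0146, -0.98, 1.6, 4.43, 0], [0.025, -0.0031, 0.0146, -0.98, 1.6, 4.43, 0], [0.025, -0.0031, 0.0146, -0.98, 1.6, 4.43, 0], [0.025, -0.0031, 0.0146, -0.98, 1.6, 4.43, 0], [0.025, -0.0031, 0.0146, -0.98, 1.6, 4.43, 0], [0.025, -0.0031, 0.0146, -0.98, 1.6, 4.43, 0], [0.025, -0.0031, 0.0146, -0.98, 1.6, 4.43, 0], [0.025, -0.0031, 0.0146, -0.98, 1.6, 4.43, 0], [0.025, -0.0031, 0.0146, -0.98, 1.6, 4.43, 0], [0.025, -0.0031, 0.0146, -0.98, 1.6, 4.43, 0], [0.025, -0.0031, 0.0146, -0.98, 1.6, 4.43, 0], [0.025, -0.0031, 0.0146, -0.98, 1.6, 4.43, 0], [0, 0, 0, 0, 0, 0, 0], [0, 0, 0, 0, 0, 0, 0]]}}

```text
time_s: 1.72
ee_pos: [0.4406, 0.4368, 0.274]
tcp_rot: [3.141, -0.437, -1.327]
contact_force: [0.1, 0.6, 0.1]
gripper_width: 0.0849
grasp_force: 0.0
```

```bash
python3 - <<'E'
from h import *
t=np.array([.242,-.970,0]); l=np.radians(25)
R=frame(-np.cos(l)*np.array([0,0,1])+np.sin(l)*t,[-.97,-.242,0])
g=np.array([.4685,.325,.025])
c=plan(g,R)
f=grab('top'); s=robot.get_state(); print(s['q'].round(2))
cv2.imwrite('pics/p1.png',cv2.cvtColor(cv2.resize(f['image'][170:250,150:350],(800,320),interpolation=cv2.INTER_CUBIC),cv2.COLOR_RGB2BGR))
E
```

```text
N 4 row [-0.0002, -0.0, 0.0299] [0.01, -0.0, -0.01]
[ 1.17  0.46 -0.29  0.28 -1.18 -1.08]
```

>>> {"name": "servo_tool", "arguments": {"moves": [[0, 0, 0.03, 0, 0, 0, 0], [0, 0, 0.03, 0, 0, 0, 0], [0, 0, 0.03, 0, 0, 0, 0], [0, 0, 0.02, 0, 0, 0, 0], [0, 0, 0.009, 0, 0, 0, 0], [0, 0, 0, 0, 0, 0, 0], [0, 0, 0, 0, 0, 0, 255], [0, 0, 0, 0, 0, 0, 255], [0, 0, 0, 0, 0, 0, 255], [0, 0, 0, 0, 0, 0, 255], [0, 0, 0, 0, 0, 0, 255], [0, 0, 0, 0, 0, 0, 255], [0, 0, 0, 0, 0, 0, 255], [0, 0, 0, 0, 0, 0, 255]]}}

```text
time_s: 2.93
ee_pos: [0.4522, 0.3904, 0.1678]
tcp_rot: [-3.139, -0.434, -1.325]
contact_force: [-3.2, 2.0, 6.9]
gripper_width: 0.0393
grasp_force: 61.0
```

```bash
python3 - <<'E'
from h import *
s=robot.get_state(); R0=Ro.from_euler('xyz',s['tcp_rot']).as_matrix()
g=np.array(s['ee_pos'])+.155*R0[:,2]; print(g)
c=plan(g+[0,0,.12],R0)
l=np.radians(25); h=np.array([-.242,.970,0])
R=frame(h*np.cos(l)-np.sin(l)*np.array([0,0,1]),R0[:,1]); print(R.round(3))
c=plan([.455,.385,.15],R,c)
E
```

```text
[0.46843533 0.32721201 0.02716239]
N 4 row [0.0126, -0.0001, -0.0272] [0.0, 0.0, 0.0]
[[ 0.105 -0.97  -0.219]
 [-0.409 -0.243  0.879]
 [-0.906 -0.003 -0.423]]
N 18 row [0.01, -0.0001, 0.0015] [0.0, -4.99, 0.0]
```

>>> {"name": "servo_tool", "arguments": {"moves": [[0.0126, 0, -0.0272, 0, 0, 0, 255], [0.0126, 0, -0.0272, 0, 0, 0, 255], [0.0126, 0, -0.0272, 0, 0, 0, 255], [0.0126, 0, -0.0272, 0, 0, 0, 255], [0, 0, 0, 0, 0, 0, 255]]}}

```text
time_s: 3.35
ee_pos: [0.4528, 0.3912, 0.2926]
tcp_rot: [-3.134, -0.43, -1.327]
contact_force: [0.0, 1.6, -2.0]
gripper_width: 0.0393
grasp_force: 61.6
```

>>> {"name": "servo_tool", "arguments": {"moves": [[0.01, 0, 0.0015, 0, -5, 0, 255], [0.01, 0, 0.0015, 0, -5, 0, 255], [0.01, 0, 0.0015, 0, -5, 0, 255], [0.01, 0, 0.0015, 0, -5, 0, 255], [0.01, 0, 0.0015, 0, -5, 0, 255], [0.01, 0, 0.0015, 0, -5, 0, 255], [0.01, 0, 0.0015, 0, -5, 0, 255], [0.01, 0, 0.0015, 0, -5, 0, 255], [0.01, 0, 0.0015, 0, -5, 0, 255], [0.01, 0, 0.0015, 0, -5, 0, 255], [0.01, 0, 0.0015, 0, -5, 0, 255], [0.01, 0, 0.0015, 0, -5, 0, 255], [0.01, 0, 0.0015, 0, -5, 0, 255], [0.01, 0, 0.0015, 0, -5, 0, 255], [0.01, 0, 0.0015, 0, -5, 0, 255], [0.01, 0, 0.0015, 0, -5, 0, 255], [0.01, 0, 0.0015, 0, -5, 0, 255], [0.01, 0, 0.0015, 0, -5, 0, 255], [0, 0, 0, 0, 0, 0, 255]]}}

```text
time_s: 4.93
ee_pos: [0.4877, 0.2447, 0.2107]
tcp_rot: [3.127, 1.138, -1.342]
contact_force: [-0.2, -0.4, -2.2]
gripper_width: 0.0392
grasp_force: 61.6
```

```bash
python3 - <<'E'
from h import *
s=robot.get_state(); print(s['q'].round(2),s['grasp_force'])
R0=Ro.from_euler('xyz',s['tcp_rot']).as_matrix();print(R0.round(3))
g=np.array(s['ee_pos'])+.155*R0[:,2]; print(g)
a=grab('scene')['image'][90:240,130:290]
cv2.imwrite('pics/p2.png',cv2.cvtColor(cv2.resize(a,(640,600),interpolation=cv2.INTER_CUBIC),cv2.COLOR_RGB2BGR))
E
```

```text
[ 0.25  0.5  -0.19 -1.23 -1.3   0.63] 61.599687337875366
[[ 0.095 -0.971 -0.22 ]
 [-0.409 -0.24   0.881]
 [-0.908  0.006 -0.419]]
[0.45363322 0.38117903 0.14565269]
```

View pics/p2.png

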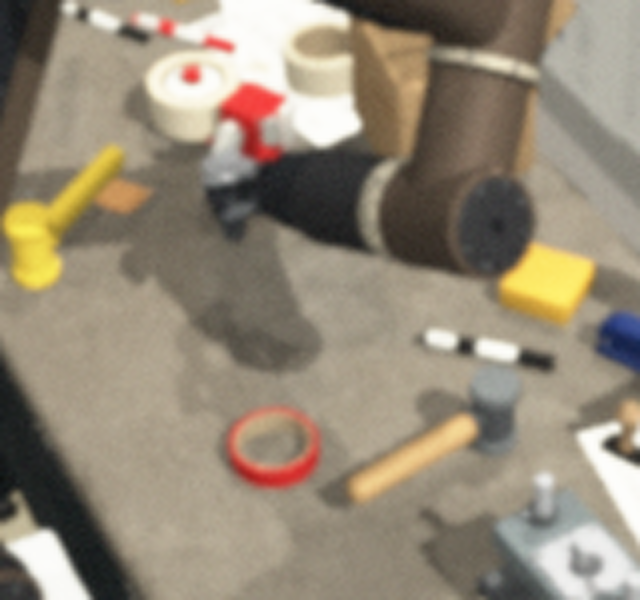

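The picture shows the die hanging upright in the fingers, with clear bench below. I'll lower it until it touches.

>>> {"name": "servo_tool", "arguments": {"moves": [[0.0182, 0, 0.0084, 0, 0, 0, 255], [0.0182, 0, 0.0084, 0, 0, 0, 255], [0.0182, 0, 0.0084, 0, 0, 0, 255], [0, 0, 0, 0, 0, 0, 255], [0, 0, 0, 0, 0, 0, 255]]}}

```text
time_s: 5.4
ee_pos: [0.4877, 0.2471, 0.1542]
tcp_rot: [3.139, 1.133, -1.326]
contact_force: [1.0, -0.2, -2.0]
gripper_width: 0.0393
grasp_force: 61.5
```

>>> {"name": "servo_tool", "arguments": {"moves": [[0.0018, 0, 0.0008, 0, 0, 0, 255], [0, 0, 0, 0, 0, 0, 255]]}}

```text
time_s: 5.57
ee_pos: [0.4882, 0.247, 0.1537]
tcp_rot: [-3.135, 1.134, -1.318]
contact_force: [-0.8, -0.5, -2.1]
gripper_width: 0.039
grasp_force: 61.5
```

>>> {"name": "servo_tool", "arguments": {"moves": [[0.0018, 0, 0.0008, 0, 0, 0, 255], [0, 0, 0, 0, 0, 0, 255]]}}

```text
time_s: 5.73
ee_pos: [0.4881, 0.2466, 0.1511]
tcp_rot: [-3.137, 1.134, -1.321]
contact_force: [0.2, -0.2, -2.9]
gripper_width: 0.039
grasp_force: 61.5
```

>>> {"name": "servo_tool", "arguments": {"moves": [[0.0027, 0, 0.0013, 0, 0, 0, 255], [0, 0, 0, 0, 0, 0, 255], [0, 0, 0, 0, 0, 0, 255]]}}

```text
time_s: 5.98
ee_pos: [0.4879, 0.2464, 0.1472]
tcp_rot: [-3.141, 1.135, -1.325]
contact_force: [0.7, -0.1, -2.1]
gripper_width: 0.0394
grasp_force: 61.5
```

>>> {"name": "servo_tool", "arguments": {"moves": [[0.0018, 0, 0.0008, 0, 0, 0, 255], [0, 0, 0, 0, 0, 0, 255], [0, 0, 0, 0, 0, 0, 255]]}}

```text
time_s: 6.23
ee_pos: [0.4879, 0.2464, 0.1451]
tcp_rot: [3.141, 1.135, -1.326]
contact_force: [0.0, 0.2, -3.0]
gripper_width: 0.0393
grasp_force: 61.5
```

>>> {"name": "servo_tool", "arguments": {"moves": [[0.0014, 0, 0.0006, 0, 0, 0, 255], [0, 0, 0, 0, 0, 0, 255], [0, 0, 0, 0, 0, 0, 255]]}}

```text
time_s: 6.48
ee_pos: [0.4879, 0.2464, 0.1436]
tcp_rot: [-3.141, 1.135, -1.325]
contact_force: [0.2, -0.9, -2.7]
gripper_width: 0.0391
grasp_force: 61.5
```

>>> {"name": "servo_tool", "arguments": {"moves": [[0.0009, 0, 0.0004, 0, 0, 0, 255], [0, 0, 0, 0, 0, 0, 255], [0, 0, 0, 0, 0, 0, 255]]}}

```text
time_s: 6.73
ee_pos: [0.488, 0.2465, 0.1431]
tcp_rot: [-3.14, 1.136, -1.324]
contact_force: [0.2, -1.7, 1.8]
gripper_width: 0.0393
grasp_force: 61.9
```

>>> {"name": "servo_tool", "arguments": {"moves": [[0.0009, 0, 0.0004, 0, 0, 0, 255], [0, 0, 0, 0, 0, 0, 255], [0, 0, 0, 0, 0, 0, 255]]}}

```text
time_s: 6.98
ee_pos: [0.488, 0.2465, 0.1429]
tcp_rot: [-3.138, 1.137, -1.322]
contact_force: [-0.6, -3.1, 8.6]
gripper_width: 0.0392
grasp_force: 62.6
```

>>> {"name": "servo_tool", "arguments": {"moves": [[0.0009, 0, 0.0004, 0, 0, 0, 255], [0, 0, 0, 0, 0, 0, 255], [0, 0, 0, 0, 0, 0, 255]]}}

```text
time_s: 7.23
ee_pos: [0.4881, 0.2464, 0.1427]
tcp_rot: [-3.137, 1.138, -1.32]
contact_force: [-1.0, -4.9, 14.4]
gripper_width: 0.0393
grasp_force: 63.2
```

>>> {"name": "servo_tool", "arguments": {"moves": [[-0.0014, 0, -0.0006, 0, 0, 0, 255], [0, 0, 0, 0, 0, 0, 255], [0, 0, 0, 0, 0, 0, 160], [0, 0, 0, 0, 0, 0, 100], [0, 0, 0, 0, 0, 0, 0], [0, 0, 0, 0, 0, 0, 0], [0, 0, 0, 0, 0, 0, 0], [0, 0, 0, 0, 0, 0, 0], [0, 0, -0.01, 0, 0, 0, 0], [0, 0, -0.02, 0, 0, 0, 0], [0, 0, -0.025, 0, 0, 0, 0], [0, 0, -0.025, 0, 0, 0, 0], [0, 0, -0.025, 0, 0, 0, 0], [0, 0, 0, 0, 0, 0, 0]]}}

```text
time_s: 8.4
ee_pos: [0.5126, 0.1505, 0.1886]
tcp_rot: [-3.133, 1.132, -1.319]
contact_force: [-0.6, 0.9, -0.4]
gripper_width: 0.0849
grasp_force: 0.0
```

```bash
python3 - <<'E'
from h import *
s=robot.get_state(); print(s['q'].round(2))
R0=Ro.from_euler('xyz',s['tcp_rot']).as_matrix();print(R0.round(3))
a=grab('scene')['image'][110:210,140:240]
b=grab('top')['image'][180:240,150:250]
b=cv2.resize(b,(500,300),interpolation=cv2.INTER_CUBIC); a=cv2.resize(a,(300,300),interpolation=cv2.INTER_CUBIC)
cv2.imwrite('pics/p3.png',cv2.cvtColor(np.hstack([a,b]),cv2.COLOR_RGB2BGR))
for z in (0.114,): 
  p=np.array([.4535,.388,z]); print(w2px(eyes.grab_frame('top'),p),w2px(eyes.grab_frame('scene'),p))
E
```

```text
[ 0.1   0.55 -0.16 -1.15 -1.39  0.72]
[[ 0.106 -0.97  -0.217]
 [-0.411 -0.242  0.879]
 [-0.905 -0.004 -0.424]]
[176.53783825 218.53130359] [188.11982624 139.91655335]
```

View pics/p3.png

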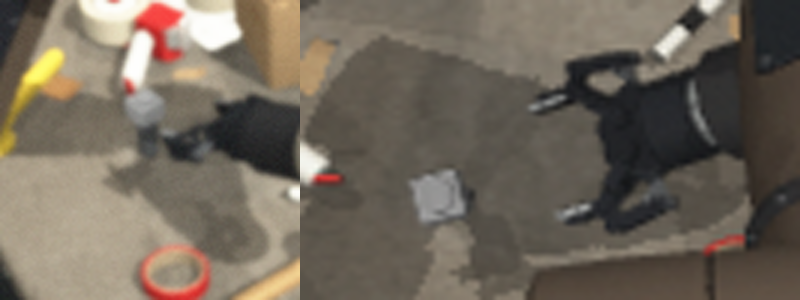

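Both views show the die standing alone with the fingers withdrawn; its head is at crop (138,196), as expected. I'll regrip it from above at a yaw of about 104°.

```bash
python3 - <<'E'
from h import *
s=robot.get_state(); R0=Ro.from_euler('xyz',s['tcp_rot']).as_matrix()
f=eyes.grab_frame('top'); print(px2w(f,177.2,218.8,.1))
g=np.array(s['ee_pos'])+.155*R0[:,2]; print(g)
c=plan(g+[0,0,.12],R0)
R=frame([0,0,-1],[-.97,-.242,0])
c=plan([.4535,.384,.22],R,c,maxdeg=6)
E
```

```text
[0.4535416  0.38788048 0.1       ]
[0.47675689 0.29047648 0.12114623]
N 5 row [-0.0218, -0.0, -0.0102] [0.01, 0.0, -0.0]
N 11 row [-0.0223, -0.0, 0.0078] [0.0, 5.91, 0.0]
```

>>> {"name": "servo_tool", "arguments": {"moves": [[-0.0218, 0, -0.0102, 0, 0, 0, 0], [-0.0218, 0, -0.0102, 0, 0, 0, 0], [-0.0218, 0, -0.0102, 0, 0, 0, 0], [-0.0218, 0, -0.0102, 0, 0, 0, 0], [-0.0218, 0, -0.0102, 0, 0, 0, 0], [-0.0223, 0, 0.0078, 0, 5.91, 0, 0], [-0.0223, 0, 0.0078, 0, 5.91, 0, 0], [-0.0223, 0, 0.0078, 0, 5.91, 0, 0], [-0.0223, 0, 0.0078, 0, 5.91, 0, 0], [-0.0223, 0, 0.0078, 0, 5.91, 0, 0], [-0.0223, 0, 0.0078, 0, 5.91, 0, 0], [-0.0223, 0, 0.0078, 0, 5.91, 0, 0], [-0.0223, 0, 0.0078, 0, 5.91, 0, 0], [-0.0223, 0, 0.0078, 0, 5.91, 0, 0], [-0.0223, 0, 0.0078, 0, 5.91, 0, 0], [-0.0223, 0, 0.0078, 0, 5.91, 0, 0], [0, 0, 0, 0, 0, 0, 0]]}}

```text
time_s: 10.07
ee_pos: [0.4511, 0.3878, 0.3731]
tcp_rot: [3.14, -0.008, -1.319]
contact_force: [0.3, -0.6, 0.2]
gripper_width: 0.0856
grasp_force: 0.0
```

>>> {"name": "servo_tool", "arguments": {"moves": [[0, 0, 0, 0, 0, -7, 0], [0, 0, 0, 0, 0, -7, 0], [0, 0, 0, 0, 0, -7, 0], [0, 0, 0, 0, 0, -7, 0], [0, 0, 0, 0, 0, -7, 0], [0, 0, 0, 0, 0, -7, 0], [0, 0, 0, 0, 0, -7, 0], [0, 0, 0, 0, 0, -7, 0], [0, 0, 0, 0, 0, -7, 0], [0, 0, 0, 0, 0, -7, 0], [0, 0, 0, 0, 0, -7, 0], [0, 0, 0, 0, 0, -7, 0], [0, 0, 0, 0, 0, -7, 0], [0, 0, 0, 0, 0, -7, 0], [0, 0, 0, 0, 0, -7, 0], [0, 0, 0, 0, 0, -7, 0], [0, 0, 0, 0, 0, -7, 0], [0, 0, 0, 0, 0, -7, 0], [0, 0, 0, 0, 0, -7, 0], [0, 0, 0, 0, 0, -7, 0]]}}

```text
time_s: 11.73
ee_pos: [0.453, 0.3834, 0.375]
tcp_rot: [-3.14, 0.0, 1.125]
contact_force: [0.5, -0.2, 0.1]
gripper_width: 0.0856
grasp_force: 0.0
```

>>> {"name": "servo_tool", "arguments": {"moves": [[0, 0, 0, 0, 0, -7, 0], [0, 0, 0, 0, 0, -7, 0], [0, 0, 0, 0, 0, -7, 0], [0, 0, 0, 0, 0, -7, 0], [0, 0, 0, 0, 0, -7, 0], [0, 0, 0, 0, 0, -5, 0], [0, 0, 0, 0, 0, 0, 0]]}}

```text
time_s: 12.32
ee_pos: [0.453, 0.3834, 0.3751]
tcp_rot: [-3.141, -0.0, 1.821]
contact_force: [0.4, 0.1, 0.4]
gripper_width: 0.0856
grasp_force: 0.0
```

```bash
python3 - <<'E'
from h import *
s=robot.get_state(); print(s['q'].round(2))
R=frame([0,0,-1],[.97,.242,0]); plan([.4535,.386,.22],R); plan([.4535,.386,.09],R)
E
```

```text
[ 1.03  0.25 -0.22 -0.   -1.11  2.36]
N 1 row [0.0024, 0.0011, 0.0001] [-0.05, -0.02, 0.32]
N 5 row [0.0005, 0.0002, 0.026] [-0.01, -0.0, 0.06]
```

>>> {"name": "servo_tool", "arguments": {"moves": [[0.0024, 0.0011, 0, 0, 0, 0.3, 0], [0, 0, 0.03, 0, 0, 0, 0], [0, 0, 0.03, 0, 0, 0, 0], [0, 0, 0.03, 0, 0, 0, 0], [0, 0, 0.025, 0, 0, 0, 0], [0, 0, 0.015, 0, 0, 0, 0], [0, 0, 0, 0, 0, 0, 0], [0, 0, 0, 0, 0, 0, 255], [0, 0, 0, 0, 0, 0, 255], [0, 0, 0, 0, 0, 0, 255], [0, 0, 0, 0, 0, 0, 255], [0, 0, 0, 0, 0, 0, 255], [0, 0, 0, 0, 0, 0, 255], [0, 0, 0, 0, 0, 0, 255]]}}

```text
time_s: 13.48
ee_pos: [0.4543, 0.3863, 0.2474]
tcp_rot: [3.139, -0.002, 1.811]
contact_force: [-1.7, 0.1, 6.1]
gripper_width: 0.0385
grasp_force: 60.2
```

```bash
python3 - <<'E'
from h import *
s=robot.get_state(); p=np.array(s['ee_pos']); print(p,s['tcp_rot'])
# bore position from both cameras: pillars and bore pixels
f=eyes.grab_frame('top'); g=eyes.grab_frame('scene')
T=lambda u,v:(180+u/5-.4,180+v/5-.4); S=lambda u,v:(180+u/6-.42,145+v/6-.42)
print('top',[px2w(f,*T(u,v),z).round(4) for u,v,z in((672,104,.103),(598,106,.15),(754,97,.15))])
print('scn',[px2w(g,*S(u,v),z).round(4) for u,v,z in((578,513,.103),(516,383,.15),(650,543,.15))])
R0=Ro.from_euler('xyz',s['tcp_rot']).as_matrix()
gp=p+.155*R0[:,2]
c=plan(gp+[0,0,.16],R0)
a=np.radians(-87.5); R=frame([0,0,-1],[np.sin(a),-np.cos(a),0]); 
Rm=Ro.from_euler('z',-96,degrees=True).as_matrix()@R0
c=plan([.50,.1,.25],Rm,c,maxdeg=6.5); c=plan([.5215,-.192,.25],R,c,maxdeg=6.5)
E
```

```text
[0.45431424 0.38630762 0.24737838] [ 3.13928186e+00 -1.87578432e-03  1.81098762e+00]
top [array([ 0.5234, -0.193 ,  0.103 ]), array([ 0.5168, -0.1267,  0.15  ]), array([ 0.5225, -0.256 ,  0.15  ])]
scn [array([ 0.521 , -0.1915,  0.103 ]), array([ 0.5182, -0.1228,  0.15  ]), array([ 0.5214, -0.2614,  0.15  ])]
N 6 row [0.0, 0.0001, -0.0267] [-0.0, 0.0, 0.0]
N 15 row [-0.0167, 0.014, 0.0002] [-0.01, -0.01, 6.4]
N 15 row [0.0144, 0.0166, 0.0] [0.0, -0.01, 6.35]
```

>>> {"name": "servo_tool", "arguments": {"moves": [[0, 0, -0.03, 0, 0, 0, 255], [0, 0, -0.03, 0, 0, 0, 255], [0, 0, -0.03, 0, 0, 0, 255], [0, 0, -0.03, 0, 0, 0, 255], [0, 0, -0.03, 0, 0, 0, 255], [0, 0, -0.03, 0, 0, 0, 255], [0, 0, 0, 0, 0, 0, 255]]}}

```text
time_s: 14.17
ee_pos: [0.4548, 0.3863, 0.4331]
tcp_rot: [3.133, -0.006, 1.811]
contact_force: [1.3, 1.2, -1.2]
gripper_width: 0.0388
grasp_force: 62.0
```

>>> {"name": "servo_tool", "arguments": {"moves": [[-0.0167, 0.014, 0, 0, 0, 6.4, 255], [-0.0167, 0.014, 0, 0, 0, 6.4, 255], [-0.0167, 0.014, 0, 0, 0, 6.4, 255], [-0.0167, 0.014, 0, 0, 0, 6.4, 255], [-0.0167, 0.014, 0, 0, 0, 6.4, 255], [-0.0167, 0.014, 0, 0, 0, 6.4, 255], [-0.0167, 0.014, 0, 0, 0, 6.4, 255], [-0.0167, 0.014, 0, 0, 0, 6.4, 255], [-0.0167, 0.014, 0, 0, 0, 6.4, 255], [-0.0167, 0.014, 0, 0, 0, 6.4, 255], [-0.0167, 0.014, 0, 0, 0, 6.4, 255], [-0.0167, 0.014, 0, 0, 0, 6.4, 255], [-0.0167, 0.014, 0, 0, 0, 6.4, 255], [-0.0167, 0.014, 0, 0, 0, 6.4, 255], [-0.0167, 0.014, 0, 0, 0, 6.4, 255]]}}

```text
time_s: 15.42
ee_pos: [0.4984, 0.0981, 0.4254]
tcp_rot: [-3.141, -0.0, 0.129]
contact_force: [0.5, -0.5, -2.8]
gripper_width: 0.0386
grasp_force: 61.9
```

>>> {"name": "servo_tool", "arguments": {"moves": [[0.0144, 0.0166, 0, 0, 0, 6.35, 255], [0.0144, 0.0166, 0, 0, 0, 6.35, 255], [0.0144, 0.0166, 0, 0, 0, 6.35, 255], [0.0144, 0.0166, 0, 0, 0, 6.35, 255], [0.0144, 0.0166, 0, 0, 0, 6.35, 255], [0.0144, 0.0166, 0, 0, 0, 6.35, 255], [0.0144, 0.0166, 0, 0, 0, 6.35, 255], [0.0144, 0.0166, 0, 0, 0, 6.35, 255], [0.0144, 0.0166, 0, 0, 0, 6.35, 255], [0.0144, 0.0166, 0, 0, 0, 6.35, 255], [0.0144, 0.0166, 0, 0, 0, 6.35, 255], [0.0144, 0.0166, 0, 0, 0, 6.35, 255], [0.0144, 0.0166, 0, 0, 0, 6.35, 255], [0.0144, 0.0166, 0, 0, 0, 6.35, 255], [0.0144, 0.0166, 0, 0, 0, 6.35, 255], [0, 0, 0, 0, 0, 0, 255]]}}

```text
time_s: 16.75
ee_pos: [0.5183, -0.1951, 0.4256]
tcp_rot: [3.141, 0.001, -1.536]
contact_force: [-0.6, 0.6, -2.7]
gripper_width: 0.0391
grasp_force: 61.9
```

```bash
python3 - <<'E'
from h import *
s=robot.get_state(); p=np.array(s['ee_pos']); print(p,s['q'].round(2),s['contact_force'])
a=np.radians(-87.5); R=frame([0,0,-1],[np.sin(a),-np.cos(a),0]); plan([.521,-.192,p[2]-.155],R)
a=grab('scene')['image'][110:260,200:360]
cv2.imwrite('pics/p4.png',cv2.cvtColor(cv2.resize(a,(640,600),interpolation=cv2.INTER_CUBIC),cv2.COLOR_RGB2BGR))
g=eyes.grab_frame('scene')
for X in ([.521,-.192,p[2]-.155-.0905],[.521,-.192,.103]): print((w2px(g,X)-[200,110])*4)
E
```

```text
[ 0.51832561 -0.19508756  0.42557588] [-0.01  0.15 -0.23 -0.   -1.2   0.04] [-0.55340008  0.56807642 -2.65182059]
N 1 row [-0.003, -0.0028, 0.0] [0.03, 0.04, -0.53]
[309.06394475 421.4529947 ]
[303.95106541 480.7173112 ]
```

View pics/p4.png

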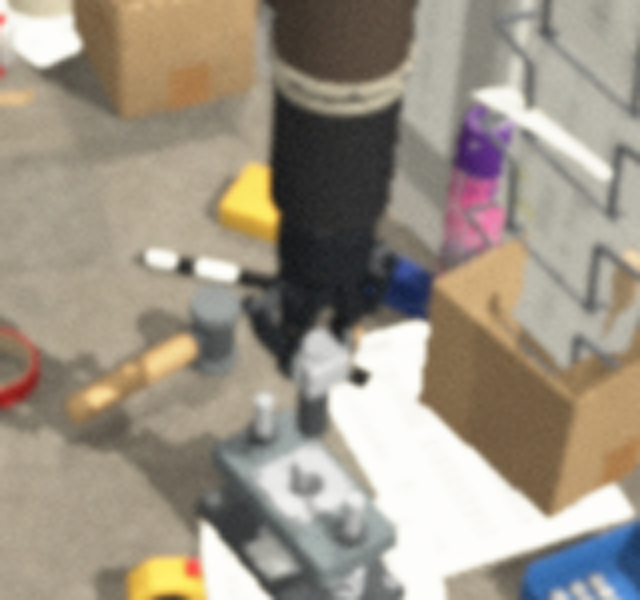

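The picture shows the die upright above the die set, its shank at about column 314 and the bore at (305,482), where I expected about 310. I'll measure that sideways offset properly.

```bash
python3 - <<'E'
from h import *
s=robot.get_state(); p=np.array(s['ee_pos'])
g=eyes.grab_frame('scene'); im=cv2.cvtColor(g['image'],cv2.COLOR_RGB2GRAY).astype(int)
for r in range(198,218,1): print(r,im[r,268:290].tolist())
for z in (.2,.215,.23): print(w2px(g,[p[0],p[1],z]).round(2), w2px(g,[.521,-.192,z]).round(2))
print('bore')
for r in range(224,238,1): print(r,im[r,264:290].tolist())
E
```

```text
198 [101, 71, 39, 37, 43, 77, 115, 143, 155, 174, 188, 199, 208, 207, 208, 211, 213, 217, 217, 206, 198, 229]
199 [129, 87, 51, 32, 53, 87, 134, 160, 168, 178, 193, 199, 204, 212, 213, 217, 220, 224, 220, 209, 218, 238]
200 [139, 100, 57, 40, 53, 95, 136, 159, 176, 193, 204, 208, 212, 217, 218, 219, 215, 214, 208, 195, 207, 235]
201 [145, 113, 74, 50, 58, 95, 136, 153, 168, 195, 212, 220, 219, 221, 215, 209, 205, 202, 195, 178, 164, 188]
202 [157, 136, 104, 71, 68, 103, 136, 142, 153, 181, 208, 223, 218, 210, 204, 200, 197, 197, 184, 161, 123, 110]
203 [167, 158, 135, 105, 92, 112, 134, 134, 136, 162, 190, 207, 205, 202, 200, 198, 197, 192, 178, 144, 93, 64]
204 [173, 168, 156, 139, 127, 132, 137, 131, 130, 152, 179, 194, 198, 197, 196, 200, 196, 186, 165, 123, 84, 57]
205 [179, 173, 168, 159, 152, 149, 142, 130, 131, 152, 179, 193, 196, 194, 197, 205, 215, 208, 191, 158, 114, 76]
206 [175, 172, 170, 171, 167, 162, 143, 121, 123, 154, 177, 189, 188, 188, 204, 229, 240, 242, 240, 228, 196, 160]
207 [175, 172, 172, 174, 170, 159, 136, 112, 121, 147, 170, 175, 168, 169, 205, 242, 249, 2
[... 2407 characters left out ...]
235, 232, 227, 215, 207, 195]
233 [133, 148, 173, 204, 227, 234, 236, 231, 215, 183, 157, 154, 147, 146, 160, 188, 214, 232, 238, 237, 237, 234, 231, 229, 230, 221]
234 [116, 140, 156, 185, 219, 234, 237, 238, 233, 223, 206, 190, 178, 179, 198, 223, 234, 238, 239, 237, 234, 229, 228, 232, 238, 235]
235 [99, 124, 147, 168, 201, 229, 237, 239, 239, 236, 232, 221, 196, 191, 208, 229, 236, 239, 238, 236, 228, 212, 206, 223, 234, 235]
236 [87, 105, 132, 155, 178, 208, 229, 236, 239, 238, 237, 228, 206, 195, 196, 218, 229, 231, 230, 223, 209, 188, 174, 188, 214, 219]
237 [79, 94, 115, 139, 162, 180, 203, 225, 235, 235, 236, 231, 213, 194, 188, 191, 195, 199, 201, 196, 185, 167, 154, 168, 189, 195]
```

The shank column is 277.8 against a predicted 277.6, and the bore is at (276.2,230), as predicted. The alignment is good, so I'll correct the last 3 mm and lower.

>>> {"name": "servo_tool", "arguments": {"moves": [[-0.003, -0.0028, 0, 0, 0, -0.5, 255], [0, 0, 0.025, 0, 0, 0, 255], [0, 0, 0.025, 0, 0, 0, 255], [0, 0, 0.015, 0, 0, 0, 255], [0, 0, 0.005, 0, 0, 0, 255], [0, 0, 0, 0, 0, 0, 255], [0, 0, 0, 0, 0, 0, 255]]}}

```text
time_s: 17.48
ee_pos: [0.5243, -0.1895, 0.3562]
tcp_rot: [-3.141, -0.0, -1.517]
contact_force: [0.9, 0.8, -2.4]
gripper_width: 0.0386
grasp_force: 61.8
```

>>> {"name": "servo_tool", "arguments": {"moves": [[0, 0, 0.003, 0, 0, 0, 255], [0, 0, 0.003, 0, 0, 0, 255], [0, 0, 0, 0, 0, 0, 255]]}}

```text
time_s: 17.73
ee_pos: [0.5235, -0.1898, 0.3497]
tcp_rot: [-3.141, 0.0, -1.518]
contact_force: [-1.1, 0.4, -2.6]
gripper_width: 0.0392
grasp_force: 61.8
```

>>> {"name": "servo_tool", "arguments": {"moves": [[0, 0, 0.003, 0, 0, 0, 255], [0, 0, 0.003, 0, 0, 0, 255], [0, 0, 0, 0, 0, 0, 255]]}}

```text
time_s: 17.98
ee_pos: [0.5229, -0.1901, 0.3436]
tcp_rot: [3.14, 0.0, -1.518]
contact_force: [-6.3, 0.2, 5.0]
gripper_width: 0.0392
grasp_force: 62.7
```

>>> {"name": "servo_tool", "arguments": {"moves": [[0, 0.0012, 0, 0, 0, 0, 255], [0, 0, 0, 0, 0, 0, 255]]}}

```text
time_s: 18.15
ee_pos: [0.5216, -0.19, 0.3434]
tcp_rot: [3.141, 0.0, -1.519]
contact_force: [-3.2, 0.2, -0.4]
gripper_width: 0.0389
grasp_force: 62.0
```

>>> {"name": "servo_tool", "arguments": {"moves": [[0, 0.0008, 0.002, 0, 0, 0, 255], [0, 0, 0.002, 0, 0, 0, 255], [0, 0, 0, 0, 0, 0, 255]]}}

```text
time_s: 18.4
ee_pos: [0.5212, -0.1899, 0.3386]
tcp_rot: [3.141, 0.001, -1.519]
contact_force: [-2.8, 0.1, -3.4]
gripper_width: 0.039
grasp_force: 61.9
```

>>> {"name": "servo_tool", "arguments": {"moves": [[0, 0.0006, 0.005, 0, 0, 0, 255], [0, 0, 0.005, 0, 0, 0, 255], [0, 0, 0.005, 0, 0, 0, 255], [0, 0, 0, 0, 0, 0, 255]]}}

```text
time_s: 18.73
ee_pos: [0.521, -0.1899, 0.3231]
tcp_rot: [3.141, 0.001, -1.518]
contact_force: [-1.7, 0.1, -3.9]
gripper_width: 0.0388
grasp_force: 61.8
```

>>> {"name": "servo_tool", "arguments": {"moves": [[0, 0, 0.005, 0, 0, 0, 255], [0, 0, 0.004, 0, 0, 0, 255], [0, 0, 0.003, 0, 0, 0, 255], [0, 0, 0, 0, 0, 0, 255]]}}

```text
time_s: 19.07
ee_pos: [0.521, -0.1899, 0.3117]
tcp_rot: [3.142, 0.001, -1.518]
contact_force: [-1.5, -1.0, -3.9]
gripper_width: 0.039
grasp_force: 61.8
```

>>> {"name": "servo_tool", "arguments": {"moves": [[0, 0, 0.002, 0, 0, 0, 255], [0, 0, 0.002, 0, 0, 0, 255], [0, 0, 0, 0, 0, 0, 255]]}}

```text
time_s: 19.32
ee_pos: [0.521, -0.19, 0.3083]
tcp_rot: [-3.141, 0.0, -1.518]
contact_force: [-1.4, -1.3, -3.5]
gripper_width: 0.0391
grasp_force: 61.9
```

>>> {"name": "servo_tool", "arguments": {"moves": [[0, 0, 0.002, 0, 0, 0, 255], [0, 0, 0.002, 0, 0, 0, 255], [0, 0, 0.002, 0, 0, 0, 255], [0, 0, 0, 0, 0, 0, 255]]}}

```text
time_s: 19.65
ee_pos: [0.521, -0.19, 0.3021]
tcp_rot: [-3.141, 0.0, -1.518]
contact_force: [-1.6, -0.7, -3.7]
gripper_width: 0.039
grasp_force: 61.9
```

>>> {"name": "servo_tool", "arguments": {"moves": [[0, 0, 0.003, 0, 0, 0, 255], [0, 0, 0.003, 0, 0, 0, 255], [0, 0, 0.002, 0, 0, 0, 255], [0, 0, 0, 0, 0, 0, 255]]}}

```text
time_s: 19.98
ee_pos: [0.5211, -0.1899, 0.294]
tcp_rot: [-3.141, 0.0, -1.518]
contact_force: [-0.6, 0.7, -3.4]
gripper_width: 0.0385
grasp_force: 61.9
```

Key is in the slot. On down to the seat.

>>> {"name": "servo_tool", "arguments": {"moves": [[0, 0, 0.003, 0, 0, 0, 255], [0, 0, 0.003, 0, 0, 0, 255], [0, 0, 0.001, 0, 0, 0, 255], [0, 0, 0, 0, 0, 0, 255]]}}

```text
time_s: 20.32
ee_pos: [0.5211, -0.1899, 0.2872]
tcp_rot: [-3.141, 0.0, -1.518]
contact_force: [-0.8, 0.0, -3.0]
gripper_width: 0.0392
grasp_force: 61.9
```

>>> {"name": "servo_tool", "arguments": {"moves": [[0, 0, 0.001, 0, 0, 0, 255], [0, 0, 0.001, 0, 0, 0, 255], [0, 0, 0, 0, 0, 0, 255], [0, 0, 0, 0, 0, 0, 255]]}}

```text
time_s: 20.65
ee_pos: [0.5211, -0.19, 0.2856]
tcp_rot: [-3.141, 0.0, -1.518]
contact_force: [-1.7, -0.4, -3.2]
gripper_width: 0.039
grasp_force: 61.9
```

>>> {"name": "servo_tool", "arguments": {"moves": [[0, 0, 0.001, 0, 0, 0, 255], [0, 0, 0, 0, 0, 0, 255], [0, 0, 0, 0, 0, 0, 150], [0, 0, 0, 0, 0, 0, 0], [0, 0, 0, 0, 0, 0, 0], [0, 0, 0, 0, 0, 0, 0], [0, 0, 0, 0, 0, 0, 0], [0, 0, 0, 0, 0, 0, 0], [0, 0, 0, 0, 0, 0, 0], [0, 0, -0.01, 0, 0, 0, 0], [0, 0, -0.02, 0, 0, 0, 0], [0, 0, -0.03, 0, 0, 0, 0], [0, 0, -0.03, 0, 0, 0, 0], [0, 0, -0.03, 0, 0, 0, 0], [0, 0, 0, 0, 0, 0, 0]]}}

```text
time_s: 21.9
ee_pos: [0.5221, -0.1905, 0.412]
tcp_rot: [-3.131, -0.003, -1.517]
contact_force: [1.0, -1.1, 0.8]
gripper_width: 0.0853
grasp_force: 0.0
```

```bash
python3 - <<'E'
from h import *
s=robot.get_state(); print(s['ee_pos'],s['tcp_rot'],s['q'].round(2))
g=grab('scene'); t=grab('top')
a=cv2.resize(g['image'][165:265,205:305],(400,400),interpolation=cv2.INTER_CUBIC)
b=cv2.resize(t['image'][170:235,230:295],(400,400),interpolation=cv2.INTER_CUBIC)
cv2.imwrite('pics/p5.png',cv2.cvtColor(np.hstack([a,b]),cv2.COLOR_RGB2BGR))
print((w2px(g,[.521,-.19,.141])-[205,165])*4)
E
```

```text
[ 0.52214969 -0.19050473  0.41198642] [-3.13138998e+00 -2.62257253e-03 -1.51721349e+00] [ 0.    0.15 -0.25  0.   -1.16  0.05]
[285.19273181 230.43247896]
```

View pics/p5.png

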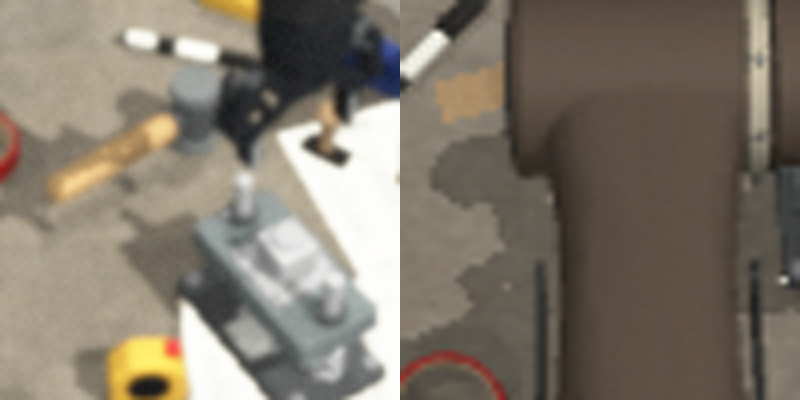

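The picture shows the die seated with its head flat on the plate at (288,240). Now for the mallet.

```bash
python3 - <<'E'
from h import *
a=np.radians(9); R=frame([0,0,-1],[np.sin(a),-np.cos(a),0])
c=plan([.5175,.0458,.2],R,maxdeg=6.5); plan([.5175,.0458,.042],R,c)
E
```

```text
N 15 row [-0.0121, -0.0129, 0.0035] [-0.01, -0.01, -6.4]
N 6 row [0.0, -0.0, 0.0263] [0.0, 0.0, 0.0]
```

>>> {"name": "servo_tool", "arguments": {"moves": [[-0.0121, -0.0129, 0.0035, 0, 0, -6.4, 0], [-0.0121, -0.0129, 0.0035, 0, 0, -6.4, 0], [-0.0121, -0.0129, 0.0035, 0, 0, -6.4, 0], [-0.0121, -0.0129, 0.0035, 0, 0, -6.4, 0], [-0.0121, -0.0129, 0.0035, 0, 0, -6.4, 0], [-0.0121, -0.0129, 0.0035, 0, 0, -6.4, 0], [-0.0121, -0.0129, 0.0035, 0, 0, -6.4, 0], [-0.0121, -0.0129, 0.0035, 0, 0, -6.4, 0], [-0.0121, -0.0129, 0.0035, 0, 0, -6.4, 0], [-0.0121, -0.0129, 0.0035, 0, 0, -6.4, 0], [-0.0121, -0.0129, 0.0035, 0, 0, -6.4, 0], [-0.0121, -0.0129, 0.0035, 0, 0, -6.4, 0], [-0.0121, -0.0129, 0.0035, 0, 0, -6.4, 0], [-0.0121, -0.0129, 0.0035, 0, 0, -6.4, 0], [-0.0121, -0.0129, 0.0035, 0, 0, -6.4, 0], [0, 0, 0, 0, 0, 0, 0], [0, 0, 0, 0, 0, 0, 0]]}}

```text
time_s: 23.42
ee_pos: [0.5162, 0.0458, 0.3515]
tcp_rot: [3.141, 0.001, 0.158]
contact_force: [0.4, 0.6, -1.1]
gripper_width: 0.0853
grasp_force: 0.0
```

```bash
python3 - <<'E'
from h import *
a=np.radians(9); R=frame([0,0,-1],[np.sin(a),-np.cos(a),0])
plan([.5175,.0458,.042],R)
E
```

```text
N 6 row [0.0002, 0.0, 0.0258] [0.0, 0.01, 0.01]
```

>>> {"name": "servo_tool", "arguments": {"moves": [[0.001, 0, 0.03, 0, 0, 0, 0], [0, 0, 0.03, 0, 0, 0, 0], [0, 0, 0.03, 0, 0, 0, 0], [0, 0, 0.03, 0, 0, 0, 0], [0, 0, 0.022, 0, 0, 0, 0], [0, 0, 0.012, 0, 0, 0, 0], [0, 0, 0, 0, 0, 0, 0], [0, 0, 0, 0, 0, 0, 255], [0, 0, 0, 0, 0, 0, 255], [0, 0, 0, 0, 0, 0, 255], [0, 0, 0, 0, 0, 0, 255], [0, 0, 0, 0, 0, 0, 255], [0, 0, 0, 0, 0, 0, 255], [0, 0, 0, 0, 0, 0, 255], [0, 0, 0, 0, 0, 0, 255]]}}

```text
time_s: 24.67
ee_pos: [0.5181, 0.0459, 0.199]
tcp_rot: [-3.141, -0.002, 0.158]
contact_force: [-2.7, 1.7, 6.6]
gripper_width: 0.0234
grasp_force: 58.8
```

>>> {"name": "servo_tool", "arguments": {"moves": [[0, 0, -0.01, 0, 0, 0, 255], [0, 0, -0.025, 0, 0, 0, 255], [0, 0, -0.03, 0, 0, 0, 255], [0, 0, -0.03, 0, 0, 0, 255], [0, 0, -0.03, 0, 0, 0, 255], [0, 0, -0.03, 0, 0, 0, 255], [0, 0, -0.02, 0, 0, 0, 255], [0, 0, -0.015, 0, 0, 0, 255], [0, 0, 0, 0, 0, 0, 255], [0, 0, 0, 0, 0, 0, 255]]}}

```text
time_s: 25.5
ee_pos: [0.5172, 0.0454, 0.3881]
tcp_rot: [-3.141, -0.0, 0.157]
contact_force: [0.5, -0.1, -6.6]
gripper_width: 0.0233
grasp_force: 59.9
```

```bash
python3 - <<'E'
from h import *
s=robot.get_state(); p=np.array(s['ee_pos']); print(p,s['tcp_rot'],s['ft_torque'],s['gripper_width'])
a=s['tcp_rot'][2]; d=np.array([np.cos(a),np.sin(a)])
R=frame([0,0,-1],[np.sin(a),-np.cos(a),0])
q=np.array([.521,-.190])-.06*d; print(q)
plan([*q,.23],R)
g=grab('scene')
b=cv2.resize(g['image'][130:230,190:290],(600,600),interpolation=cv2.INTER_CUBIC)
cv2.imwrite('pics/p6.png',cv2.cvtColor(b,cv2.COLOR_RGB2BGR))
x=p+.155*np.array([0,0,-1])+np.append(.06*d,0)
for dz in(-.04,.04):print((w2px(g,x+[0,0,dz])-[190,130])*6)
E
```

```text
[0.51722119 0.04536919 0.38806218] [-3.14056633e+00 -3.31368084e-04  1.56788676e-01] [-0.07799093  0.36999982 -0.03680791] 0.023317509489686448
[ 0.46173597 -0.19936883]
N 9 row [-0.0103, 0.0259, 0.0003] [-0.01, -0.0, 0.0]
[388.98890514 202.6524822 ]
[392.31598103 102.79492531]
```

View pics/p6.png

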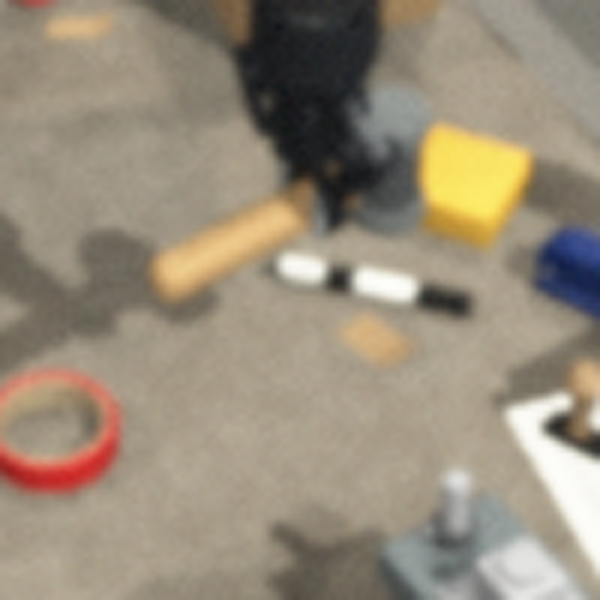

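The picture shows the mallet held level, its head at (392,155) as expected. Next I carry it over the die.

>>> {"name": "servo_tool", "arguments": {"moves": [[-0.0103, 0.0259, 0, 0, 0, 0, 255], [-0.0103, 0.0259, 0, 0, 0, 0, 255], [-0.0103, 0.0259, 0, 0, 0, 0, 255], [-0.0103, 0.0259, 0, 0, 0, 0, 255], [-0.0103, 0.0259, 0, 0, 0, 0, 255], [-0.0103, 0.0259, 0, 0, 0, 0, 255], [-0.0103, 0.0259, 0, 0, 0, 0, 255], [-0.0103, 0.0259, 0, 0, 0, 0, 255], [-0.0103, 0.0259, 0, 0, 0, 0, 255], [0, 0, 0, 0, 0, 0, 255], [0, 0, 0, 0, 0, 0, 255], [0, 0, 0, 0, 0, 0, 255]]}}

```text
time_s: 26.55
ee_pos: [0.4624, -0.1992, 0.3865]
tcp_rot: [-3.14, 0.002, 0.156]
contact_force: [-0.1, -1.0, -4.7]
gripper_width: 0.0231
grasp_force: 60.5
```

```bash
python3 - <<'E'
from h import *
s=robot.get_state(); p=np.array(s['ee_pos']); print(p,s['tcp_rot'],s['contact_force'])
g=grab('scene')
b=cv2.resize(g['image'][160:260,220:320],(600,600),interpolation=cv2.INTER_CUBIC)
cv2.imwrite('pics/p7.png',cv2.cvtColor(b,cv2.COLOR_RGB2BGR))
E
```

```text
[ 0.46237006 -0.19918759  0.38648076] [-3.14038550e+00  2.40939622e-03  1.56219369e-01] [-0.13876135 -0.99507967 -4.66271715]
```

View pics/p7.png

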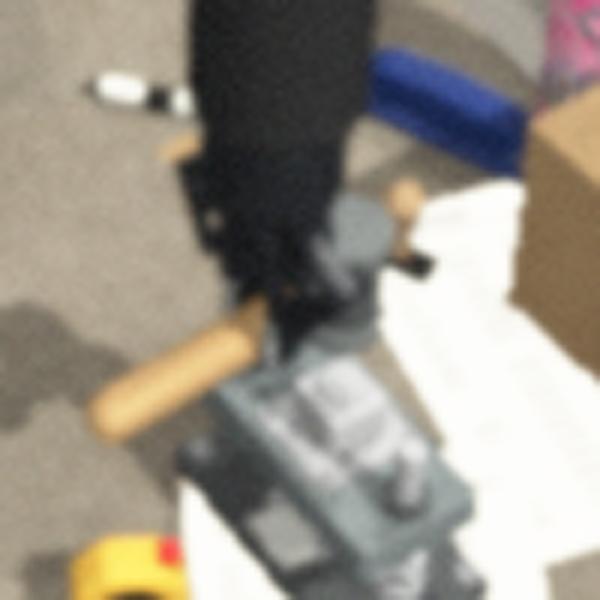

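The picture shows the mallet head above the seated die, clear of the pillars. I'll strike.

>>> {"name": "servo_tool", "arguments": {"moves": [[0, 0, 0.008, 0, 0, 0, 255], [0, 0, 0.012, 0, 0, 0, 255], [0, 0, 0.012, 0, 0, 0, 255], [0, 0, 0.012, 0, 0, 0, 255], [0, 0, 0.012, 0, 0, 0, 255], [0, 0, 0.01, 0, 0, 0, 255], [0, 0, 0, 0, 0, 0, 255]]}}

```text
time_s: 27.18
ee_pos: [0.4616, -0.1987, 0.3212]
tcp_rot: [-3.141, 0.004, 0.159]
contact_force: [-4.9, 0.2, 1.3]
gripper_width: 0.0231
grasp_force: 64.8
```

>>> {"name": "servo_tool", "arguments": {"moves": [[0, 0, 0, 0, 0, 0, 255]]}}

```text
time_s: 27.27
ee_pos: [0.462, -0.1987, 0.3217]
tcp_rot: [-3.141, 0.002, 0.159]
contact_force: [-6.1, -0.8, 3.3]
gripper_width: 0.0229
grasp_force: 64.8
```

```bash
python3 - <<'E'
from h import *
g=grab('scene'); s=robot.get_state(); print(s['contact_force'],s['ft_torque'],s['gripper_width'])
b=cv2.cvtColor(cv2.resize(g['image'][160:260,220:320],(600,600),interpolation=cv2.INTER_CUBIC),cv2.COLOR_RGB2GRAY)
a=cv2.imread('pics/p7.png',0)
for (x0,y0,x1,y1) in [(320,490,400,580),(430,470,490,540),(270,420,350,500),(60,540,180,600)]:
    r=cv2.matchTemplate(b[max(0,y0-30):y1+30,x0-20:x1+20],a[y0:y1,x0:x1],cv2.TM_CCOEFF_NORMED)
    _,v,_,l=cv2.minMaxLoc(r); print(v,l[0]-20,l[1]-30)
print((w2px(g,[.52,-.19,.103])-w2px(g,[.52,-.19,.091]))*6)
cv2.imwrite('pics/p8.png',cv2.cvtColor(cv2.resize(g['image'][160:260,220:320],(600,600),interpolation=cv2.INTER_CUBIC),cv2.COLOR_RGB2BGR))
E
```

```text
[-5.44785279 -0.49402958  4.18101011] [-0.17376894  2.31235786 -0.05403267] 0.022785243385162992
0.91535884141922 -8 4
0.977231502532959 0 13
0.9291243553161621 1 16
0.9966961741447449 0 0
[  1.13230045 -13.32512623]
```

View pics/p8.png

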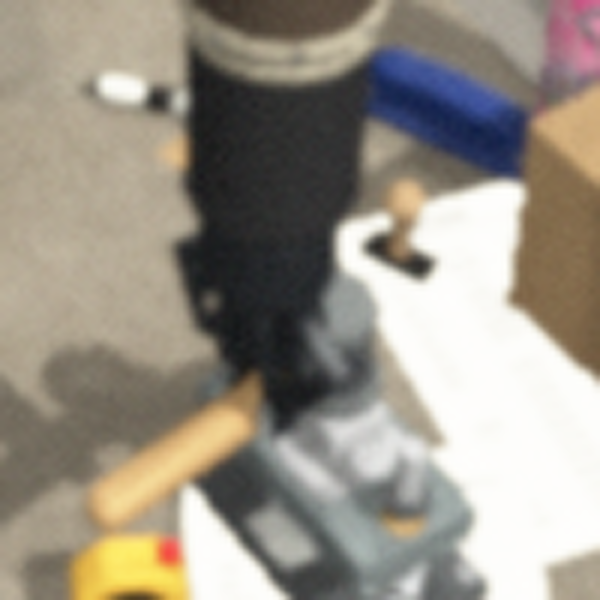

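The plate pattern has shifted 13 px, which matches 12 mm, so the plate is at its stop under the mallet. I'll lift off and return the mallet.

>>> {"name": "servo_tool", "arguments": {"moves": [[0, 0, -0.006, 0, 0, 0, 255], [0, 0, -0.008, 0, 0, 0, 255], [0, 0, -0.012, 0, 0, 0, 255], [0, 0, -0.02, 0, 0, 0, 255], [0, 0, -0.025, 0, 0, 0, 255], [0, 0, 0, 0, 0, 0, 255], [0.0103, -0.0259, 0, 0, 0, 0, 255], [0.0103, -0.0259, 0, 0, 0, 0, 255], [0.0103, -0.0259, 0, 0, 0, 0, 255], [0.0103, -0.0259, 0, 0, 0, 0, 255], [0.0103, -0.0259, 0, 0, 0, 0, 255], [0.0103, -0.0259, 0, 0, 0, 0, 255], [0.0103, -0.0259, 0, 0, 0, 0, 255], [0.0103, -0.0259, 0, 0, 0, 0, 255], [0.0103, -0.0259, 0, 0, 0, 0, 255], [0, 0, 0, 0, 0, 0, 255], [0, 0, 0, 0, 0, 0, 255]]}}

```text
time_s: 28.73
ee_pos: [0.5181, 0.0474, 0.3924]
tcp_rot: [-3.141, 0.0, 0.16]
contact_force: [0.1, 0.3, -5.3]
gripper_width: 0.0233
grasp_force: 63.6
```

>>> {"name": "servo_tool", "arguments": {"moves": [[0, 0, 0.02, 0, 0, 0, 255], [0, 0, 0.03, 0, 0, 0, 255], [0, 0, 0.03, 0, 0, 0, 255], [0, 0, 0.03, 0, 0, 0, 255], [0, 0, 0.03, 0, 0, 0, 255], [0, 0, 0.02, 0, 0, 0, 255], [0, 0, 0.012, 0, 0, 0, 255], [0, 0, 0, 0, 0, 0, 255], [0, 0, 0, 0, 0, 0, 255]]}}

```text
time_s: 29.48
ee_pos: [0.5179, 0.0452, 0.2207]
tcp_rot: [3.141, 0.001, 0.157]
contact_force: [0.8, -0.2, -5.5]
gripper_width: 0.0228
grasp_force: 63.6
```

>>> {"name": "servo_tool", "arguments": {"moves": [[0, 0, 0.007, 0, 0, 0, 255], [0, 0, 0.007, 0, 0, 0, 255], [0, 0, 0, 0, 0, 0, 255], [0, 0, 0, 0, 0, 0, 255]]}}

```text
time_s: 29.82
ee_pos: [0.5178, 0.0455, 0.2072]
tcp_rot: [-3.141, -0.0, 0.157]
contact_force: [-0.1, 0.1, -5.2]
gripper_width: 0.0234
grasp_force: 63.6
```

>>> {"name": "servo_tool", "arguments": {"moves": [[0, 0, 0.002, 0, 0, 0, 255], [0, 0, 0.002, 0, 0, 0, 255], [0, 0, 0, 0, 0, 0, 255]]}}

```text
time_s: 30.07
ee_pos: [0.5179, 0.0456, 0.203]
tcp_rot: [-3.141, -0.0, 0.157]
contact_force: [0.6, -0.3, -4.9]
gripper_width: 0.0228
grasp_force: 63.6
```

>>> {"name": "servo_tool", "arguments": {"moves": [[0, 0, 0.002, 0, 0, 0, 255], [0, 0, 0.001, 0, 0, 0, 255], [0, 0, 0, 0, 0, 0, 255]]}}

```text
time_s: 30.32
ee_pos: [0.5178, 0.0456, 0.1999]
tcp_rot: [-3.141, 0.0, 0.157]
contact_force: [-0.1, -0.1, -5.5]
gripper_width: 0.0228
grasp_force: 63.6
```

>>> {"name": "servo_tool", "arguments": {"moves": [[0, 0, 0.0015, 0, 0, 0, 255], [0, 0, 0, 0, 0, 0, 255], [0, 0, 0, 0, 0, 0, 255]]}}

```text
time_s: 30.57
ee_pos: [0.5179, 0.0456, 0.1985]
tcp_rot: [-3.141, -0.0, 0.157]
contact_force: [-0.7, -0.3, -5.2]
gripper_width: 0.0228
grasp_force: 63.6
```

>>> {"name": "servo_tool", "arguments": {"moves": [[0, 0, 0.0015, 0, 0, 0, 255], [0, 0, 0, 0, 0, 0, 255], [0, 0, 0, 0, 0, 0, 255]]}}

```text
time_s: 30.82
ee_pos: [0.5179, 0.0456, 0.197]
tcp_rot: [-3.141, -0.0, 0.157]
contact_force: [0.1, 0.0, -5.5]
gripper_width: 0.0229
grasp_force: 63.6
```

>>> {"name": "servo_tool", "arguments": {"moves": [[0, 0, 0.002, 0, 0, 0, 255], [0, 0, 0, 0, 0, 0, 255], [0, 0, 0, 0, 0, 0, 255]]}}

```text
time_s: 31.07
ee_pos: [0.5179, 0.0456, 0.195]
tcp_rot: [-3.141, -0.0, 0.157]
contact_force: [0.0, -0.1, -5.9]
gripper_width: 0.023
grasp_force: 63.6
```

>>> {"name": "servo_tool", "arguments": {"moves": [[0, 0, 0.002, 0, 0, 0, 255], [0, 0, 0, 0, 0, 0, 255], [0, 0, 0, 0, 0, 0, 255]]}}

```text
time_s: 31.32
ee_pos: [0.5181, 0.0457, 0.1934]
tcp_rot: [-3.141, -0.001, 0.157]
contact_force: [-2.2, 0.1, -1.0]
gripper_width: 0.0231
grasp_force: 64.5
```

>>> {"name": "servo_tool", "arguments": {"moves": [[0, 0, 0.001, 0, 0, 0, 255], [0, 0, 0, 0, 0, 0, 200], [0, 0, 0, 0, 0, 0, 120], [0, 0, 0, 0, 0, 0, 0], [0, 0, 0, 0, 0, 0, 0], [0, 0, 0, 0, 0, 0, 0], [0, 0, 0, 0, 0, 0, 0], [0, 0, 0, 0, 0, 0, 0], [0, 0, -0.01, 0, 0, 0, 0], [0, 0, -0.02, 0, 0, 0, 0], [0, 0, -0.03, 0, 0, 0, 0], [0, 0, -0.03, 0, 0, 0, 0], [0, 0, -0.03, 0, 0, 0, 0], [0, 0, -0.03, 0, 0, 0, 0], [0, 0, -0.03, 0, 0, 0, 0], [0, -0.03, -0.03, 0, 0, 0, 0], [0, -0.03, 0, 0, 0, 0, 0], [0, -0.03, 0, 0, 0, 0, 0], [0, -0.03, 0, 0, 0, 0, 0], [0, 0, 0, 0, 0, 0, 0]]}}

```text
time_s: 32.98
ee_pos: [0.4986, 0.1668, 0.4027]
tcp_rot: [-3.14, -0.002, 0.16]
contact_force: [1.5, -0.3, -0.0]
gripper_width: 0.0851
grasp_force: 0.0
```

```bash
python3 - <<'E'
from h import *
g=grab('scene')
b=cv2.resize(g['image'][150:270,190:310],(600,600),interpolation=cv2.INTER_CUBIC)
cv2.imwrite('pics/p9.png',cv2.cvtColor(b,cv2.COLOR_RGB2BGR))
b=cv2.cvtColor(cv2.resize(g['image'][160:260,220:320],(600,600),interpolation=cv2.INTER_CUBIC),cv2.COLOR_RGB2GRAY)
a=cv2.imread('pics/p7.png',0)
for (x0,y0,x1,y1) in [(430,470,490,540),(270,420,350,500),(300,350,400,450)]:
    r=cv2.matchTemplate(b[y0-30:y1+30,x0-20:x1+20],a[y0:y1,x0:x1],cv2.TM_CCOEFF_NORMED)
    _,v,_,l=cv2.minMaxLoc(r); print(v,l[0]-20,l[1]-30)
E
```

```text
0.9978508949279785 1 0
0.9878146052360535 1 1
0.9657171964645386 0 0
```

View pics/p9.png

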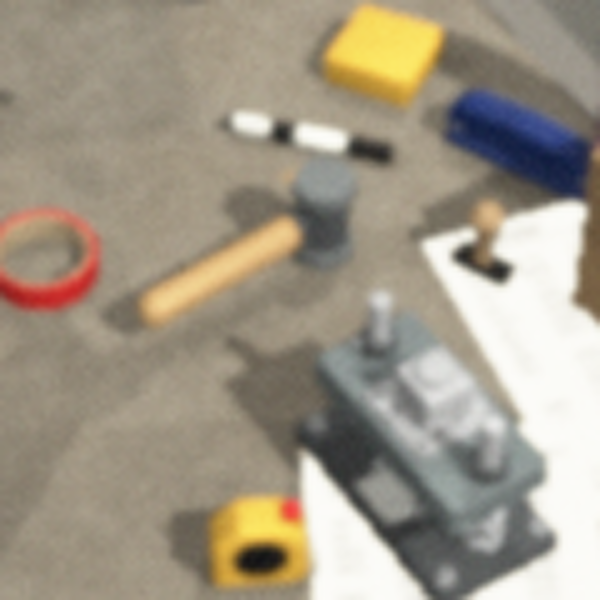

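The mallet is standing on its head at (325,215), the die is seated at (438,385), and the plate is back up. I'm handing in.

```bash
python3 -c "
from station import robot
print(robot.finish_job())"
```

```text
the job is handed in; nothing more can be done
None
```

The job is handed in at about 33 s: the die is keyed and seated, the mallet blow drove the plate to its stop and it sprang back up, and the mallet stands on the bench clear of the die set; no pass/fail result was returned.

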